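# Sieve cup in under the funnel

### The job

Bring the clear sieve cup in between the legs of the wooden ring stand so that it stands upright on the counter with its mouth centred under the funnel's spout, its long handle left sticking out, and let go of it. Do not shift or tip the stand, and leave the copper scoop where it is.

Things in the scene. Friction and masses are not known exactly. Their poses are not given: they have to be found in the camera images.
- sieve_center (a point): Clear open cup, 72 mm wide, 55 high, black rim, mesh floor, about 150 g, loose. Point: on its axis, half-way up, 27 mm over the counter; z up, y out along its black handle (starts within 20 deg of world +y). Handle: level bar 14 mm wide, 12 high, 34 to 196 mm out from the axis, mid-height 46 mm over the counter, free below. Held 170 mm out, the gripper stays clear of the funnel. Slides easily.
- spout (a point): Centre of the lower end of the funnel's spout, 80 mm over the counter. Funnel rim 165 mm wide, 222 high, in a wooden ring 170 wide, 145 to 163 high, on two legs; one loose piece, 1.5 kg. z up, axes of the stand: legs either side along x, gap 134 mm between them; feet 130 mm long along y, 16 high. Passage runs along y, open at both ends, free at counter level; its +y end faces the sieve cup's side.
- scoop_center (a point): Copper measuring scoop, a bystander: round bowl 52 mm across and 32 mm high with a short flat handle reaching 88 mm from the bowl's axis along its y. The point is on the bowl's axis half-way up, 16 mm over the counter.
Not all that is in view belongs to the job. Leave any purple look-alike of the part that bears sieve_center alone.

How it is judged:
By the outcome, as a careful person would: the job done as asked, in the order asked, and still so for the second after the job is handed in, with the robot touching nothing.
It also fails if it takes over 38 s, if anything falls off the work surface, if the arm or the gripper's body presses on something with over 40 N, if the wrist force passes 120 N, or if a joint passes its speed limit or range.

### The arm

A 6-joint arm with a two-finger parallel gripper is mounted at the origin on the work surface. World frame = base frame: x ahead of the robot, y to its left, z up, the work surface at z = 0. Lengths are in m, angles in rad, forces in N, time in s.
With the tool pointing down it reaches from about 0.375 to 0.975 m from the base axis. Payload 3.8 kg.
Tool frame: the origin (TCP) lies midway between the tips of the shut fingers; the grasp point (between the pads) lies 19 mm behind it; z points along the fingers, y is the direction in which the jaws open and shut (so a half turn about z gives the same grasp; the last joint's range is limited). The gripper opens to 85 mm and grips with 20 to 120 N. Pads are 22 mm wide; open, the fingers measure 114 mm over their backs; the gripper's body (76 mm by 85 mm) begins 54 mm behind the grasp point. The pads swing forward as they close: fully open they stand 13 mm farther back than shut.
Start: joints at [-1.377, 0.264, 1.604, -0, 1.274, -0.037], TCP at [0.154, -0.657, 0.231] pointing down, gripper open.
Joint ranges: [-2.63, 2.63], [-0.94, 2.18], [0.31, 2.57], [-1.31, 4.45], [0, 2.66], [-2.55, 2.55]. Speed limits (rad/s): [2.57, 2.57, 3.14, 3.14, 3.14, 3.14].

### API

Orientations are given as a rotation vector (axis times angle).
In Python, from workcell import bot gives the robot as it stands. The module is installed in compiled form; this text tells all that it offers.
- The arm moves only by the tool move_arm, never from a script. Its argument "steps" is a list of rows, each a list of 5 numbers: the shift along the tool's x, y, z in mm, then the turn about the tool's z in degrees, then the opening in per cent of the stroke, from 0 (shut) to 100 (fully open). In form: [[tx, ty, tz, turn, claw], ...]. A call has 1 to 20 rows; each row is the pose to reach, as a shift and turn from the pose commanded when the call began, along the tool's axes at that moment; what a row does not reach only later rows make up. A row lasts 1/10 s, in which the tool goes at most 50 mm and 8.59 degrees, less where a joint would pass 70% of its speed; a pose out of reach is approached as far as the arm can. A call with a gripper value outside its range is refused whole. The fingers move at their own pace and stop on an object; "newtons" is the grip in N (left out, the last holds). Time passes only in rows, so rows that repeat a pose let the fingers close. It gives the time, the measured TCP pose, the force and the opening at its end, in the units of the state.
- bot.read_state(): the state, without advancing time (a new reading comes with each control period).
- bot.read_camera(name): name is "scene" or "top" or "wrist"; returns a dict with "pixels" (420x560x3 uint8, red, green, blue), "depth" (420x560 float32, m along the optical axis (not along the pixel's ray), 0 where there is no reading), "fovy" (degrees; the focal length in pixels is half the picture's height over the tangent of half this angle, whatever the lens; pixels are square), "cx", "cy" (the principal point, pixels), "k1" (the pictures are not rectified: a ray, as slopes to the right and down, at radius r is drawn at 1 + k1 r^2 times it, then the intrinsics apply), "xyz" and "attitude" of the camera in the world. Camera axes: x right, y up, looking along -z (the intrinsics and any distortion apply to the point x, -y, -z); pixel columns grow to the right and rows downward; lengths in m; the calibration is good to about 2 mm. A picture is of the moment at which its call begins.
- bot.finish_job(): hands the job in, once; it reports no verdict.
The state is a dict: "time": time; "q": joint angles; "joint_vel": joint speeds; "joint_torque": joint torques, N m; "tool_pos": TCP position; "tcp_rot": TCP orientation; "wrist_force": force on the tool from outside, world axes, zero at the start; "torque": the same for the moment, N m; "width": opening from 0.0 (shut) to 1.0 (fully open).
Only numpy, scipy, OpenCV 4.12 (cv2) and the standard library are available. Lean on these libraries where they do the work, as an engineer would, in place of code of your own. Each camera call takes 0.05 s, during which the arm holds its last target.

## Working session

There is one attempt and no reset: what is moved stays moved. The work goes in short steps, Python scripts to look and compute and a tool call to move; the robot and the scene stay as the last step left them, time stands still between calls to the robot, and variables do not carry over. Pictures are saved under pics/ and viewed, and the job is handed in when it is done.

Besides the shell and the picture viewer there is one more tool, called after "Emit:" as name([rows], argument=value, ...), one row to a line, values as JSON. move_arm: Moves the arm, as the interface text tells. Its arguments: {"type":"object","properties":{"steps":{"type":"array","items":{"type":"array","items":{"type":"number"}}},"newtons":{"type":"number"}},"required":["steps"]}

```bash
mkdir -p pics; cat > h.py <<'E'
import numpy as np, cv2
from scipy.spatial.transform import Rotation as R
from workcell import bot
def K(c):
    h,w=c["pixels"].shape[:2]; f=h/2/np.tan(np.radians(c["fovy"])/2)
    return f
def rot(c):
    a=np.array(c["attitude"],float)
    return a if a.shape==(3,3) else (R.from_rotvec(a).as_matrix() if a.size==3 else None)
def ray(c,u,v):
    f=K(c); xd=np.atleast_1d((np.asarray(u,float)-c["cx"])/f); yd=np.atleast_1d((np.asarray(v,float)-c["cy"])/f)
    Km=np.array([[f,0,c["cx"]],[0,f,c["cy"]],[0,0,1.]])
    p=np.stack([np.atleast_1d(u),np.atleast_1d(v)],-1).astype(float).reshape(-1,1,2)
    n=cv2.undistortPoints(p,Km,np.array([c["k1"],0,0,0.])).reshape(-1,2)
    d=np.stack([n[:,0],-n[:,1],-np.ones(len(n))],-1)
    return d@rot(c).T
def onplane(c,u,v,z):
    d=ray(c,u,v); o=np.array(c["xyz"]); t=(z-o[2])/d[:,2]; return o+t[:,None]*d
def dpt(c,u,v):
    u=np.atleast_1d(u);v=np.atleast_1d(v)
    return np.array(c["xyz"])+ray(c,u,v)*c["depth"][v.astype(int),u.astype(int)][:,None]
def proj(c,P):
    q=(np.atleast_2d(P)-np.array(c["xyz"]))@rot(c); x=q[:,0]/-q[:,2]; y=-q[:,1]/-q[:,2]
    s=1+c["k1"]*(x*x+y*y); f=K(c); return np.stack([c["cx"]+f*x*s,c["cy"]+f*y*s],-1)
def save(c,n): cv2.imwrite("pics/"+n,c["pixels"][:,:,::-1])
E
python3 - <<'E'
from h import *
import pickle
for n in ["scene","top","wrist"]:
    c=bot.read_camera(n); save(c,n+"1.png"); pickle.dump(c,open(n+"1.pkl","wb"))
    print(n,c["fovy"],c["cx"],c["cy"],c["k1"],c["xyz"],c["attitude"])
print(bot.read_state())
E
```

```text
scene 56.3172051747322 274.4718667887157 215.05601613411253 -0.04562426969436404 [0.87983525 0.23601325 0.84969614] [0.30820934 0.56059686 2.03956631]
top 52.76737542465167 274.83185481650827 210.35533897098583 -0.11436192413274285 [ 0.31282056 -0.01799115  0.79874747] [ 0.1641768  -0.17877488 -1.59976199]
wrist 58.16622276349927 278.5997137003742 208.07877520534896 0.001846598406695467 [ 0.22286304 -0.64033987  0.37128152] [-0.23790299  0.19157281 -1.32975984]
{'time': 0.15, 'q': array([-1.37688727e+00,  2.64584272e-01,  1.60504665e+00,  1.81074362e-05,
        1.27370287e+00, -3.69004417e-02]), 'joint_vel': array([-0.00127316, -0.00347112, -0.00353466,  0.00150054,  0.00154033,
        0.0002796 ]), 'joint_torque': array([ 2.38425391e-04, -5.15905166e+01, -3.67960310e+01, -9.52410119e-05,
        7.99959147e-03,  1.61199438e-05]), 'tool_pos': array([ 0.15431273, -0.65654998,  0.2302526 ]), 'tcp_rot': array([-3.11897097e+00, -3.61542159e-01,  1.87277414e-04]), 'wrist_force': array([-0.65092119,  0.36441223, -0.24690149]), 'torque': array([0.00128283, 0.02633085, 0.0063135 ]), 'width': 0.9952954017437028}
```

View pics/scene1.png

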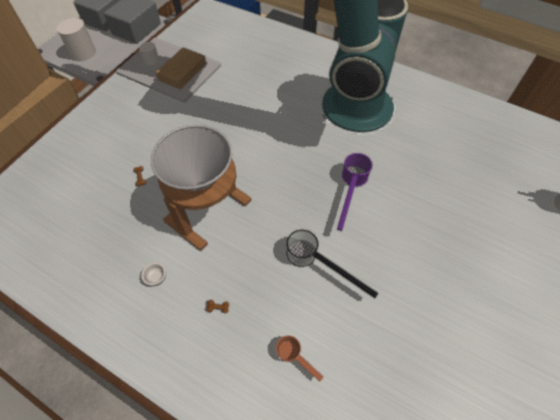

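View pics/top1.png

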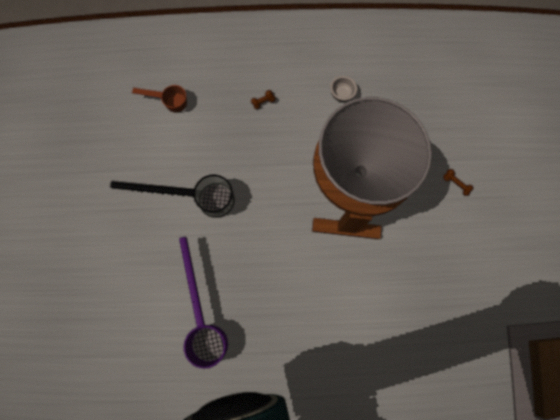

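View pics/wrist1.png

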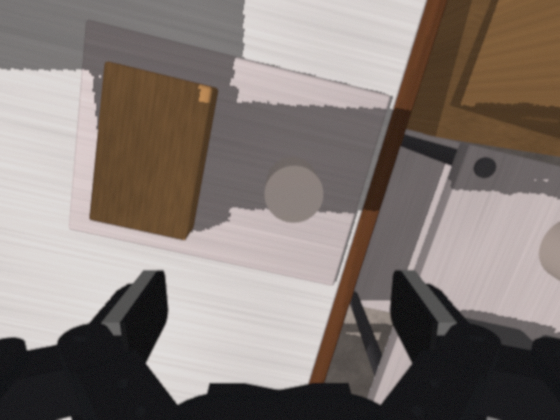

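Top view: clear sieve with black rim at (215,195), handle out to (112,185); purple look-alike at (207,345). The clear/black one fits. Scene view: (302,248) against purple at (357,170). Enlarging to confirm and to get the masks.

```bash
python3 - <<'E'
from h import *
import pickle
t=pickle.load(open("top1.pkl","rb")); s=pickle.load(open("scene1.pkl","rb"))
a=cv2.resize(t["pixels"][150:240,95:255],None,fx=4,fy=4,interpolation=cv2.INTER_CUBIC)
cv2.imwrite("pics/cropcup.png",a[:,:,::-1])
a=cv2.resize(t["pixels"][60:250,290:480],None,fx=3,fy=3,interpolation=cv2.INTER_CUBIC)
cv2.imwrite("pics/cropstand.png",a[:,:,::-1])
a=cv2.resize(s["pixels"][120:260,120:270],None,fx=4,fy=4,interpolation=cv2.INTER_CUBIC)
cv2.imwrite("pics/cropstand_s.png",a[:,:,::-1])
a=cv2.resize(s["pixels"][220:310,270:390],None,fx=5,fy=5,interpolation=cv2.INTER_CUBIC)
cv2.imwrite("pics/cropcup_s.png",a[:,:,::-1])
E
```

```text
(no output)
```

View pics/cropcup.png

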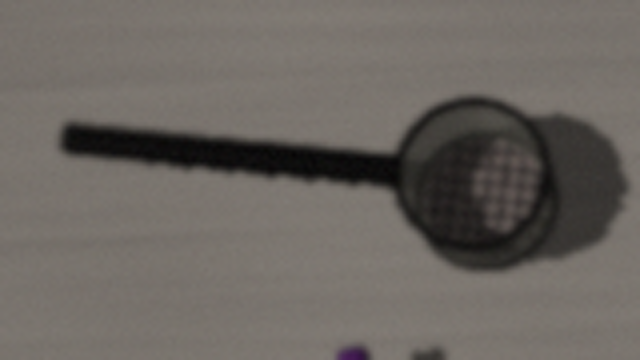

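View pics/cropstand.png

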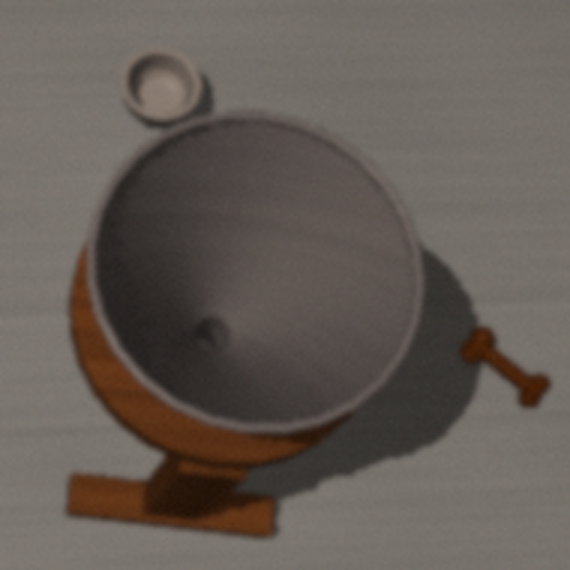

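View pics/cropstand_s.png

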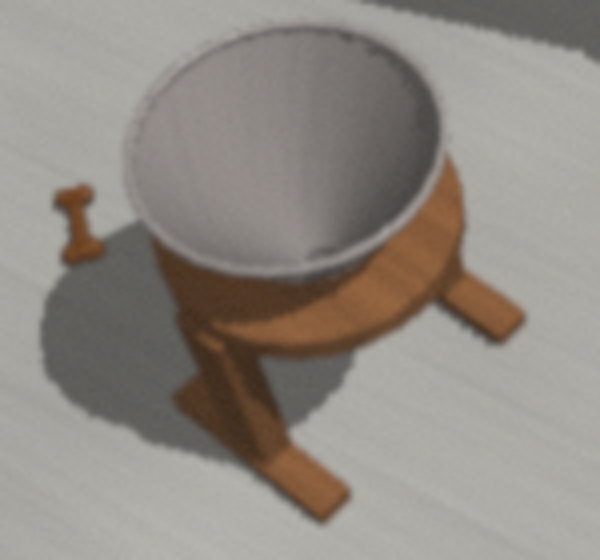

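View pics/cropcup_s.png

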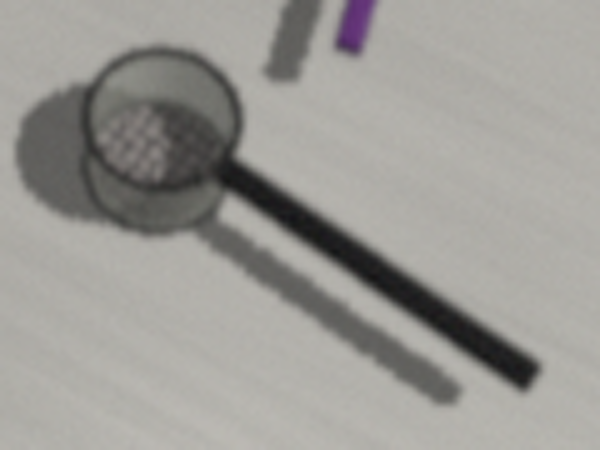

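```bash
cat > m.py <<'E'
from h import *
import pickle,sys
from scipy.optimize import least_squares
def circ(P,r=None,w=None):
    f=lambda p:np.hypot(P[:,0]-p[0],P[:,1]-p[1])-(p[2] if r is None else r)
    x0=list(P[:,:2].mean(0))+([0.05] if r is None else [])
    s=least_squares(f,x0,loss="soft_l1",f_scale=0.002); return s.x,np.std(f(s.x))
if __name__=="__main__":
  for n,box in [("top",(60,250,290,480)),("scene",(115,260,120,270))]:
    c=pickle.load(open(n+"1.pkl","rb"))
    v,u=np.mgrid[box[0]:box[1],box[2]:box[3]]; v=v.ravel();u=u.ravel()
    P=dpt(c,u,v); z=P[:,2]
    print(n,"zmax",np.percentile(z,[50,95,99,99.9]))
    m=(z>0.214)&(z<0.23); print("rim",m.sum(),circ(P[m]))
    # outer edge: hull of pixels with z>0.2 near rim
    # feet: orange mask on plane
    px=c["pixels"]; hsv=cv2.cvtColor(px,cv2.COLOR_RGB2HSV)
    o=((hsv[...,0]<18)&(hsv[...,1]>110))[v,u]
    m=o&(z>0.008)&(z<0.022); F=P[m]; print("feet",m.sum(), F[:,2].mean(), F[:,2].std())
    lab_img=np.zeros(px.shape[:2],np.uint8); lab_img[v[m],u[m]]=1
    k,L,st,ct=cv2.connectedComponentsWithStats(lab_img)
    for i in range(1,k):
        if st[i,4]<40: continue
        q=onplane(c,*np.where(L==i)[::-1],0.016)
        rect=cv2.minAreaRect((q[:,:2]*1000).astype(np.float32)); print(i,st[i],rect,cv2.boxPoints(rect).round(1).tolist())
    m=o&(z>0.14)&(z<0.168); print("ring",m.sum(),circ(P[m]))
  # cup
  rim={"top":[(398,170),(549,172),(473,97),(473,248),(420,118),(527,120),(420,226),(527,226)]}
  c=pickle.load(open("top1.pkl","rb"))
  r=np.array(rim["top"],float); u=(r[:,0]+.5)/4-.5+95; v=(r[:,1]+.5)/4-.5+150
  print("cup top",circ(onplane(c,u,v,0.055)))
  r=np.array([(62,138),(390,169)],float); H=onplane(c,(r[:,0]+.5)/4-.5+95,(r[:,1]+.5)/4-.5+150,0.052); print("handle",H)
  s=pickle.load(open("scene1.pkl","rb"))
  r=np.array([(84,118),(242,122),(163,46),(163,191),(106,67),(220,68),(108,168),(218,170)],float)
  print("cup scene",circ(onplane(s,(r[:,0]+.5)/5-.5+270,(r[:,1]+.5)/5-.5+220,0.055)))
  r=np.array([(532,374),(228,168)],float); H2=onplane(s,(r[:,0]+.5)/5-.5+270,(r[:,1]+.5)/5-.5+220,0.050); print("handle",H2)
  for c,b in ((pickle.load(open("top1.pkl","rb")),(95,150,255,240)),(s,(270,220,390,310))):
    g=c["pixels"].max(2); v,u=np.mgrid[b[1]:b[3],b[0]:b[2]]; v=v.ravel();u=u.ravel()
    P=dpt(c,u,v); m=(g[v,u]<45)&(P[:,2]>0.035)&(P[:,2]<0.07); Q=onplane(c,u[m],v[m],0.052)
    d=cv2.fitLine(Q[:,:2].astype(np.float32),cv2.DIST_HUBER,0,.01,.01).ravel()
    print("line",m.sum(),d,np.degrees(np.arctan2(d[1],d[0])))
E
python3 m.py
```

```text
top zmax [0.00187741 0.21503052 0.22575583 0.79874747]
rim 1791 (array([ 0.52563113, -0.1740524 ,  0.07972544]), np.float64(0.0018395228132209633))
feet 881 0.016075629791375817 0.001868113514660871
1 [443 169  30  26 224] ((530.5372314453125, -391.19476318359375), (60.195274353027344, 26.13041877746582), 49.47885513305664) [[501.1000061035156, -405.6000061035156], [520.9000244140625, -422.6000061035156], [560.0, -376.79998779296875], [540.2000122070312, -359.79998779296875]]
2 [313 218  68  21 657] ((446.6914367675781, -162.32888793945312), (129.0515899658203, 25.5656795501709), 81.35350799560547) [[424.3999938964844, -224.1999969482422], [449.6000061035156, -228.0], [469.0, -100.5], [443.79998779296875, -96.5999984741211]]
ring 1385 (array([ 0.53048123, -0.17900985,  0.08353121]), np.float64(0.005699807775896076))
scene zmax [0.00246898 0.21296488 0.22616653 0.84969614]
rim 932 (array([ 0.52948446, -0.17285241,  0.07978224]), np.float64(0.0019971371422488))
feet 556 0.016654801538161866 0.0019953751343764984
1 [135 167  11  19 100] ((535.1604614257812, -387.4703674316406), (59.6245
[... 632 characters left out ...]
688, -245.6999969482422], [610.2000122070312, -249.60000610351562], [630.7999877929688, -123.5], [606.9000244140625, -119.5999984741211]]
ring 1425 (array([ 0.52612472, -0.17889803,  0.07784024]), np.float64(0.010476217390557699))
cup top (array([0.51404009, 0.08349995, 0.0350615 ]), np.float64(0.0006465668157610517))
handle [[0.53839218 0.27676295 0.052     ]
 [0.51753726 0.1220842  0.052     ]]
cup scene (array([0.51258569, 0.0846103 , 0.03592971]), np.float64(0.00039993048189405537))
handle [[0.53920567 0.27663543 0.05      ]
 [0.51838702 0.12095509 0.05      ]]
line 794 [0.17437346 0.9846796  0.5205869  0.1611594 ] 79.957794
line 294 [0.13504325 0.9908397  0.53154606 0.19900113] 82.23888
```

```bash
cat > t.py <<'E'
from h import *
def info(tgt,yawdir):
    s=bot.read_state(); M=R.from_rotvec(s["tcp_rot"]).as_matrix(); p=s["tool_pos"]
    print("t",s["time"],"p",p.round(4),"w",round(s["width"],3),"F",s["wrist_force"].round(2))
    print(M.round(3)); print("shift mm",(M.T@(np.array(tgt)-p)*1000).round(1))
    a=np.degrees(np.arctan2(*(M.T@np.array([np.cos(np.radians(yawdir)),np.sin(np.radians(yawdir)),0]))[[1,0]]))
    print("tool-frame angle of dir:",a,"turn to put tool x along it:",a,"q",s["q"].round(3))
if __name__=="__main__":
    import sys; info([float(x) for x in sys.argv[1:4]],float(sys.argv[4]))
E
python3 t.py 0.5358 0.2525 0.35 82.4; python3 t.py 0.38 -0.25 0.36 82.4
```

```text
t 0.15 p [ 0.1543 -0.6565  0.2303] w 0.995 F [-0.65  0.36 -0.25]
[[ 0.973  0.229 -0.   ]
 [ 0.229 -0.973  0.002]
 [ 0.    -0.002 -1.   ]]
shift mm [ 579.3 -797.9 -118.3]
tool-frame angle of dir: -69.17586886539193 turn to put tool x along it: -69.17586886539193 q [-1.377  0.265  1.605  0.     1.274 -0.037]
t 0.15 p [ 0.1543 -0.6565  0.2303] w 0.995 F [-0.65  0.36 -0.25]
[[ 0.973  0.229 -0.   ]
 [ 0.229 -0.973  0.002]
 [ 0.    -0.002 -1.   ]]
shift mm [ 312.7 -344.4 -129.1]
tool-frame angle of dir: -69.17586886539193 turn to put tool x along it: -69.17586886539193 q [-1.377  0.265  1.605  0.     1.274 -0.037]
```

Emit:
move_arm([
  [0,0,-45,0,100],
  [0,0,-90,0,100],
  [20,-28,-120,-4,100],
  [46,-63,-125,-8,100],
  [72,-99,-125,-13,100],
  [98,-135,-125,-18,100],
  [124,-171,-125,-23,100],
  [150,-207,-125,-28,100],
  [176,-242,-125,-33,100],
  [202,-278,-125,-38,100],
  [228,-314,-125,-43,100],
  [254,-350,-125,-48,100],
  [280,-386,-125,-53,100],
  [306,-421,-125,-58,100],
  [332,-457,-125,-63,100],
  [358,-493,-125,-69,100],
  [384,-529,-125,-69,100],
  [410,-565,-125,-69,100],
  [436,-600,-125,-69,100],
  [462,-636,-125,-69,100],
])

```text
time: 2.15
tool_pos: [0.4588, 0.0696, 0.3562]
tcp_rot: [2.366, 2.066, 0.0]
wrist_force: [1.2, -1.1, -0.1]
width: 0.999
```

```bash
python3 t.py 0.5358 0.2525 0.15 82.4
```

```text
t 2.15 p [0.4588 0.0696 0.3562] w 0.999 F [ 1.23 -1.09 -0.07]
[[ 0.135  0.991  0.   ]
 [ 0.991 -0.135 -0.   ]
 [-0.     0.    -1.   ]]
shift mm [191.7  51.6 206.1]
tool-frame angle of dir: -0.15120935948872907 turn to put tool x along it: -0.15120935948872907 q [ 0.097 -0.198  1.855 -0.     1.485  0.232]
```

Emit:
move_arm([
  [40,11,20,0,100],
  [85,23,60,0,100],
  [130,35,100,0,100],
  [165,46,150,0,100],
  [185,51,190,0,70],
  [190,52,200,0,60],
  [190,52,200,0,60],
  [190,52,200,0,60],
])

```text
time: 2.95
tool_pos: [0.535, 0.2486, 0.1553]
tcp_rot: [-2.365, -2.066, 0.005]
wrist_force: [0.2, 0.2, 1.2]
width: 0.6
```

```bash
python3 t.py 0.5358 0.2525 0.027 82.4; python3 - <<'E'
from h import *
c=bot.read_camera("wrist"); save(c,"wrist2.png"); c=bot.read_camera("scene"); save(c,"scene2.png")
E
```

```text
t 2.95 p [0.535  0.2486 0.1553] w 0.6 F [0.22 0.17 1.22]
[[ 0.134  0.991 -0.003]
 [ 0.991 -0.134 -0.002]
 [-0.002 -0.003 -1.   ]]
shift mm [  4.2   0.6 128.3]
tool-frame angle of dir: -0.12250224720070597 turn to put tool x along it: -0.12250224720070597 q [ 0.393  0.166  1.867 -0.     1.112  0.528]
```

View pics/wrist2.png

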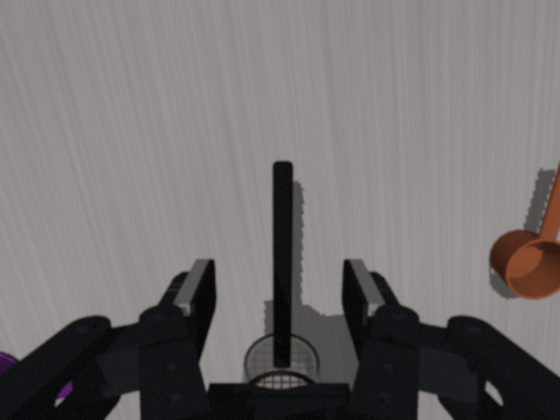

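View pics/scene2.png

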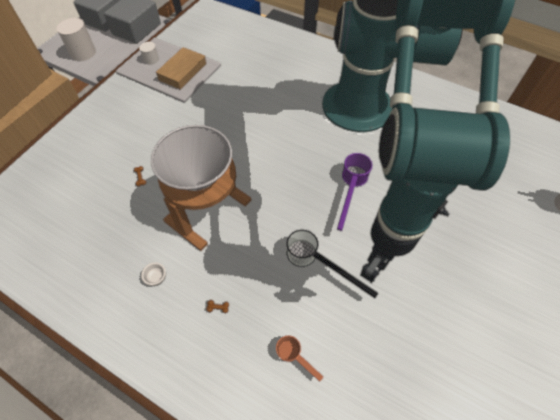

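Handle (column 283) runs centred between the fingers (215–343). The scoop is at the far right, clear. Going down and gripping.

Emit:
move_arm([
  [4,1,30,0,60],
  [4,1,65,0,60],
  [4,1,95,0,60],
  [4,1,115,0,60],
  [4,1,126,0,60],
  [4,1,128,0,60],
  [4,1,128,0,60],
])

```text
time: 3.75
tool_pos: [0.5388, 0.2529, 0.0301]
tcp_rot: [2.367, 2.064, 0.004]
wrist_force: [-0.2, 0.4, 0.1]
width: 0.6
```

Emit:
move_arm([
  [0,0,0,0,30],
  [0,0,0,0,20],
  [0,0,0,0,12],
  [0,0,0,0,5],
  [0,0,0,0,5],
  [0,0,0,0,5],
], newtons=40)

```text
time: 4.35
tool_pos: [0.538, 0.2532, 0.0288]
tcp_rot: [2.367, 2.066, 0.002]
wrist_force: [0.2, 1.8, 1.1]
width: 0.154
```

```bash
python3 t.py 0.5358 0.2525 0.027 82.4; python3 - <<'E'
from h import *
import pickle
for n in ("top","scene"):
    c=bot.read_camera(n); save(c,n+"3.png"); pickle.dump(c,open(n+"3.pkl","wb"))
t=pickle.load(open("top3.pkl","rb"))
a=cv2.resize(t["pixels"][150:240,95:255],None,fx=4,fy=4,interpolation=cv2.INTER_CUBIC); b=cv2.resize(pickle.load(open("scene3.pkl","rb"))["pixels"][220:310,270:390],None,fx=5,fy=5,interpolation=cv2.INTER_CUBIC)
cv2.imwrite("pics/c3t.png",a[:,:,::-1]);cv2.imwrite("pics/c3s.png",b[:,:,::-1])
E
```

```text
t 4.35 p [0.538  0.2532 0.0288] w 0.154 F [0.24 1.82 1.13]
[[ 0.135  0.991  0.001]
 [ 0.991 -0.135  0.001]
 [ 0.001  0.001 -1.   ]]
shift mm [-1.  -2.   1.8]
tool-frame angle of dir: -0.16714039871351447 turn to put tool x along it: -0.16714039871351447 q [0.398 0.315 1.948 0.    0.878 0.533]
```

View pics/c3t.png

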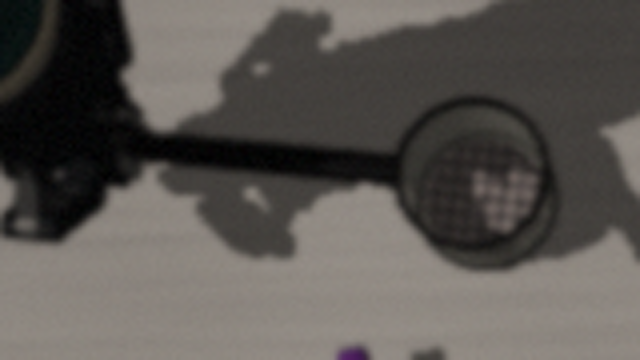

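View pics/c3s.png

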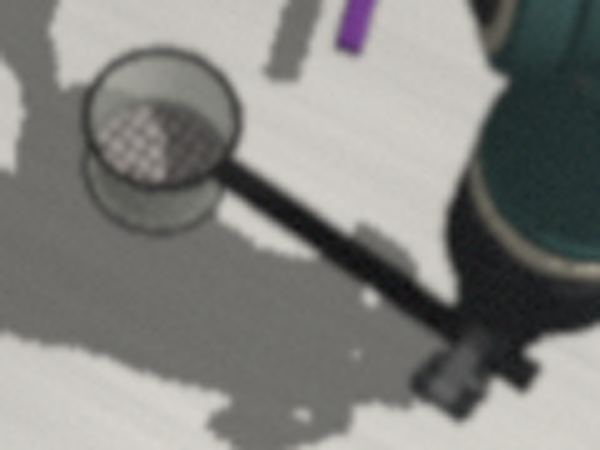

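```bash
python3 - <<'E'
from h import *
import pickle
t=pickle.load(open("top1.pkl","rb")); print(onplane(t,[175,134,163,265,345],[98,91,98,100,90],0.02).round(3))
E
```

```text
[[ 0.725  0.166  0.02 ]
 [ 0.746  0.252  0.02 ]
 [ 0.727  0.19   0.02 ]
 [ 0.713 -0.017  0.02 ]
 [ 0.731 -0.181  0.02 ]]
```

Emit:
move_arm([
  [-3,2,0,0,5],
  [-9,5,0,0,5],
  [-17,10,0,0,5],
  [-27,15,0,0,5],
  [-37,20,0,0,5],
  [-47,25,0,0,5],
  [-57,30,0,0,5],
  [-67,35,0,0,5],
  [-77,40,0,0,5],
  [-87,44,0,0,5],
  [-96,47,0,0,5],
  [-104,49,0,0,5],
  [-108,49,0,0,5],
  [-110,49,0,0,5],
  [-110,49,0,0,5],
  [-110,49,0,0,5],
])

```text
time: 6.05
tool_pos: [0.5709, 0.1367, 0.0281]
tcp_rot: [2.366, 2.066, -0.001]
wrist_force: [0.7, -0.3, 0.9]
width: 0.155
```

```bash
python3 t.py 0.5522 -0.0043 0.0288 82.4; python3 - <<'E'
from h import *
import pickle
for n in ("top","scene"):
    c=bot.read_camera(n); save(c,n+"4.png"); pickle.dump(c,open(n+"4.pkl","wb"))
t=pickle.load(open("top4.pkl","rb"));s=pickle.load(open("scene4.pkl","rb"))
a=cv2.resize(t["pixels"][100:250,190:390],None,fx=4,fy=4,interpolation=cv2.INTER_CUBIC)
b=cv2.resize(s["pixels"][130:270,150:320],None,fx=4,fy=4,interpolation=cv2.INTER_CUBIC)
cv2.imwrite("pics/c4t.png",a[:,:,::-1]);cv2.imwrite("pics/c4s.png",b[:,:,::-1])
E
```

```text
t 6.05 p [0.5709 0.1367 0.0281] w 0.155 F [ 0.72 -0.33  0.9 ]
[[ 0.135  0.991 -0.   ]
 [ 0.991 -0.135 -0.001]
 [-0.001 -0.    -1.   ]]
shift mm [-142.3    0.5   -0.6]
tool-frame angle of dir: -0.13009395617120303 turn to put tool x along it: -0.13009395617120303 q [ 1.930e-01  3.040e-01  1.963e+00 -1.000e-03  8.740e-01  3.290e-01]
```

View pics/c4t.png

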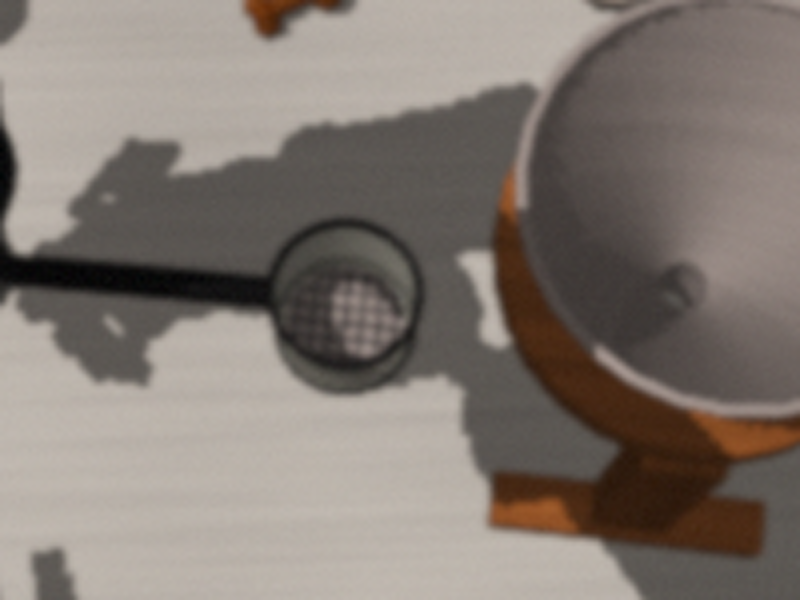

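View pics/c4s.png

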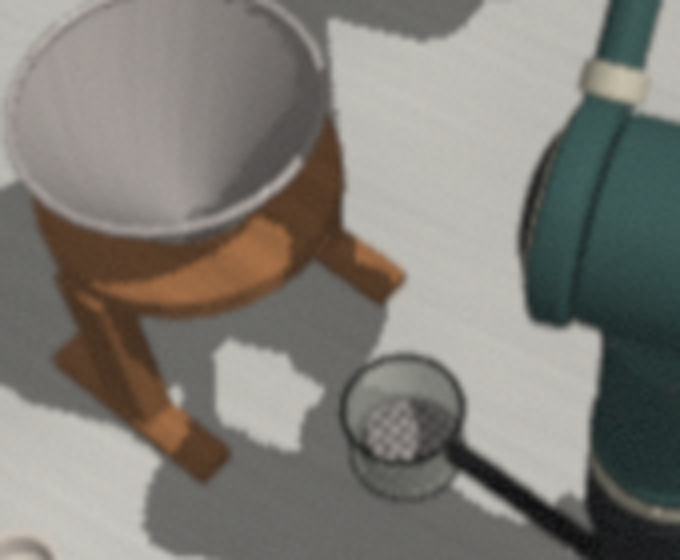

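```bash
python3 - <<'E'
from h import *
from m import circ
import pickle
t=pickle.load(open("top4.pkl","rb"));s=pickle.load(open("scene4.pkl","rb"))
f=lambda c,p,ox,oy,z: onplane(c,(np.array(p,float)[:,0]+.5)/4-.5+ox,(np.array(p,float)[:,1]+.5)/4-.5+oy,z)
print(circ(f(t,[(271,295),(423,295),(347,219),(347,371)],190,100,.055)))
print(circ(f(s,[(340,408),(466,410),(403,353),(402,465)],150,130,.055)))
for z in (.08,.12): print("spout",z,f(t,[(685,288)],190,100,z))
# precise rim: outer edge funnel from initial top picture
t=pickle.load(open("top1.pkl","rb"))
r=np.array([(87,270),(424,268),(250,111),(265,433),(360,150),(390,370)],float)
print("rim",circ(onplane(t,(r[:,0]+.5)/3-.5+290,(r[:,1]+.5)/3-.5+60,.222)))
s=pickle.load(open("scene1.pkl","rb"))
r=np.array([(124,160),(443,130),(300,24),(290,276),(160,85),(400,50),(400,225),(180,240)],float)
print("rim",circ(onplane(s,(r[:,0]+.5)/4-.5+120,(r[:,1]+.5)/4-.5+120,.222)))
E
```

```text
(array([ 0.54673518, -0.03332336,  0.03570753]), np.float64(0.0008053714202503336))
(array([ 0.54668298, -0.03198458,  0.03627797]), np.float64(7.81730661509361e-05))
spout 0.08 [[ 0.5367996  -0.18385731  0.08      ]]
spout 0.12 [[ 0.52433464 -0.17462647  0.12      ]]
rim (array([ 0.52803219, -0.17543899,  0.0831456 ]), np.float64(0.0009049699072879555))
rim (array([ 0.52742472, -0.17523234,  0.08166671]), np.float64(0.002066224523054277))
```

Emit:
move_arm([
  [-3,0,0,0,5],
  [-9,0,0,0,5],
  [-17,0,0,0,5],
  [-25,0,0,0,5],
  [-33,0,0,0,5],
  [-41,0,0,0,5],
  [-49,0,0,0,5],
  [-57,0,0,0,5],
  [-65,0,0,0,5],
  [-73,0,0,0,5],
  [-80,0,0,0,5],
  [-85,0,0,0,5],
  [-88,0,0,0,5],
])

```text
time: 7.45
tool_pos: [0.5591, 0.0494, 0.0283]
tcp_rot: [-2.367, -2.065, 0.0]
wrist_force: [0.2, 2.2, 2.8]
width: 0.155
```

```bash
python3 t.py 0.5517 -0.0051 0.0281 82.4; python3 - <<'E'
from h import *
for n in ("scene",):
    c=bot.read_camera(n); save(c,n+"5.png")
E
```

```text
t 7.45 p [0.5591 0.0494 0.0283] w 0.155 F [0.23 2.2  2.77]
[[ 0.136  0.991 -0.   ]
 [ 0.991 -0.136 -0.   ]
 [-0.    -0.    -1.   ]]
shift mm [-55.    0.1   0.2]
tool-frame angle of dir: -0.198712372096371 turn to put tool x along it: -0.198712372096371 q [0.044 0.262 2.02  0.    0.86  0.18 ]
```

View pics/scene5.png

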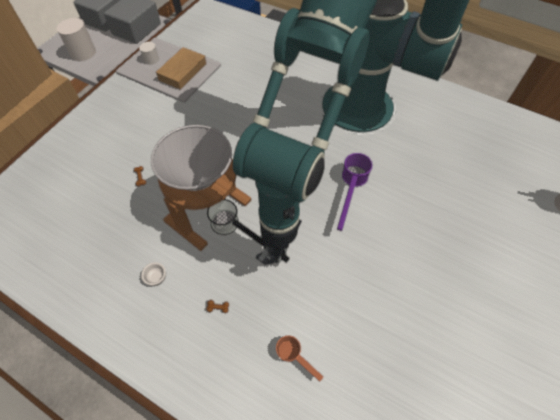

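```bash
python3 - <<'E'
from h import *
c=bot.read_camera("scene"); hsv=cv2.cvtColor(c["pixels"],cv2.COLOR_RGB2HSV)
v,u=np.mgrid[110:265,225:330]; v=v.ravel();u=u.ravel(); P=dpt(c,u,v); p=bot.read_state()["tool_pos"]
ok=(P[:,2]>0.06)&(u>235)
for z0 in np.arange(.08,.5,.04):
    m=ok&(P[:,2]>=z0)&(P[:,2]<z0+.04)&(P[:,1]>-.08)
    if m.any(): print(round(z0,2),m.sum(),"dy min",np.percentile(P[m,1]-p[1],1).round(3), "x",np.percentile(P[m,0]-p[0],[1,99]).round(3))
E
```

```text
0.08 153 dy min -0.015 x [-0.055  0.062]
0.12 236 dy min -0.019 x [-0.056  0.064]
0.16 353 dy min -0.025 x [-0.008  0.039]
0.2 427 dy min -0.029 x [-0.015  0.039]
0.24 395 dy min -0.024 x [-0.008  0.037]
0.28 520 dy min -0.023 x [0.002 0.037]
0.32 399 dy min -0.039 x [0.018 0.04 ]
0.36 1515 dy min -0.046 x [-0.026  0.046]
0.4 3739 dy min -0.054 x [-0.056  0.036]
0.44 37 dy min 0.039 x [-0.07  -0.059]
```

Wrist well clear of the funnel (large parts are above 0.32 m). Continuing the last 55 mm.

Emit:
move_arm([
  [-3,0,0,0,5],
  [-9,0,0,0,5],
  [-16,0,0,0,5],
  [-23,0,0,0,5],
  [-30,0,0,0,5],
  [-37,0,0,0,5],
  [-44,0,0,0,5],
  [-50,0,0,0,5],
  [-54,0,0,0,5],
  [-55,0,0,0,5],
  [-55,0,0,0,5],
  [-55,0,0,0,5],
])

```text
time: 8.75
tool_pos: [0.5515, -0.005, 0.0281]
tcp_rot: [2.366, 2.066, -0.001]
wrist_force: [-0.2, -1.6, 0.9]
width: 0.149
```

```bash
python3 t.py 0.5517 -0.0051 0.0281 82.4; python3 - <<'E'
from h import *
import pickle
for n in ("top","scene","wrist"):
    c=bot.read_camera(n); save(c,n+"6.png"); pickle.dump(c,open(n+"6.pkl","wb"))
s=pickle.load(open("scene6.pkl","rb"))
cv2.imwrite("pics/c6s.png",cv2.resize(s["pixels"][120:270,120:310],None,fx=4,fy=4,interpolation=cv2.INTER_CUBIC)[:,:,::-1])
E
```

```text
t 8.75 p [ 0.5515 -0.005   0.0281] w 0.149 F [-0.16 -1.61  0.93]
[[ 0.135  0.991 -0.   ]
 [ 0.991 -0.135 -0.001]
 [-0.001 -0.    -1.   ]]
shift mm [-0.1  0.2 -0. ]
tool-frame angle of dir: -0.1462469904394002 turn to put tool x along it: -0.1462469904394002 q [-5.40e-02  2.46e-01  2.04e+00 -1.00e-03  8.56e-01  8.20e-02]
```

View pics/c6s.png

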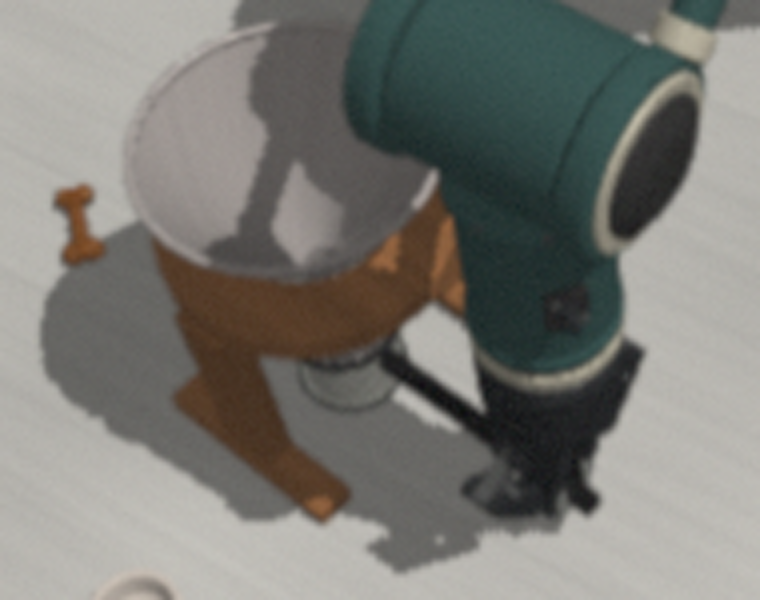

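View pics/top6.png

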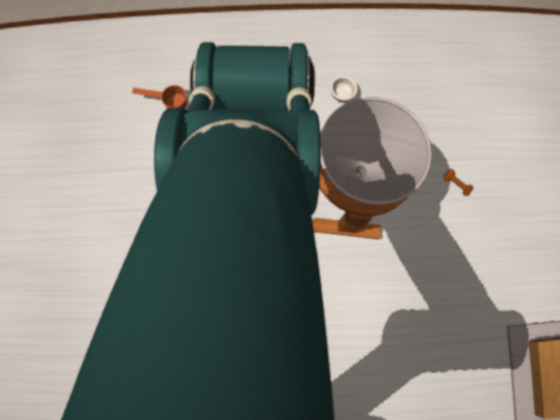

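View pics/wrist6.png

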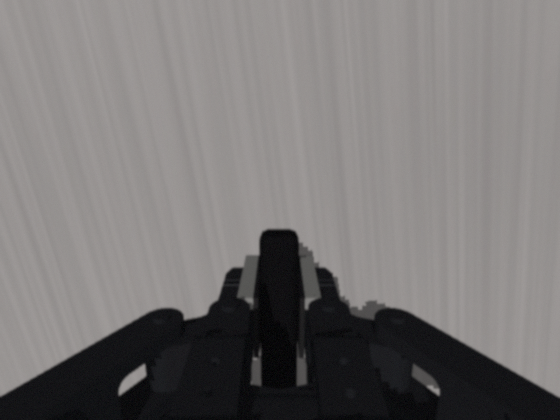

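```bash
cat > chk.py <<'E'
from h import *
import pickle,sys
k=sys.argv[1]
s=pickle.load(open(f"scene{k}.pkl","rb"))
a=np.linspace(0,2*np.pi,73)
img=cv2.resize(s["pixels"][120:270,120:310],None,fx=4,fy=4,interpolation=cv2.INTER_CUBIC)[:,:,::-1].copy()
def draw(c,r,z,col):
    P=np.c_[c[0]+r*np.cos(a),c[1]+r*np.sin(a),0*a+z]; q=(proj(s,P)-[120,120]+.5)*4-.5
    cv2.polylines(img,[q.round().astype(int)],True,col,1)
for z,r,col in ((0,.036,(0,0,255)),(.055,.036,(0,255,0))): draw((.5275,-.1745),r,z,col)
cv2.imwrite(f"pics/chk{k}.png",img)
E
python3 chk.py 6
```

```text
(no output)
```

View pics/chk6.png

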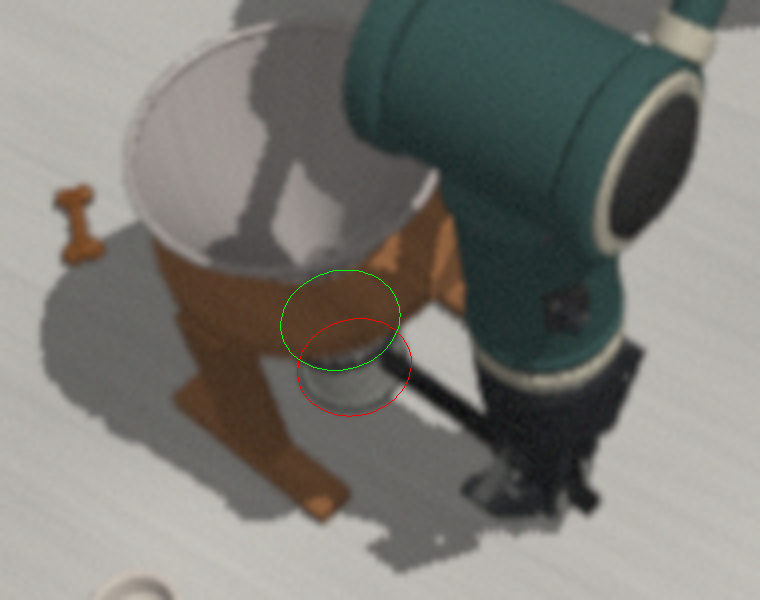

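The cup sits where predicted (red/green circles at the base and rim match to ~1–2 mm), stand unmoved. Releasing and going straight up.

Emit:
move_arm([
  [0,0,0,0,15],
  [0,0,0,0,20],
  [0,0,0,0,30],
  [0,0,0,0,45],
  [0,0,0,0,50],
  [0,0,0,0,50],
  [0,0,-15,0,50],
  [0,0,-40,0,50],
  [0,0,-70,0,50],
  [10,0,-110,0,50],
  [40,0,-150,0,50],
  [80,0,-190,0,50],
  [120,0,-220,0,50],
  [160,0,-240,0,50],
  [200,0,-240,0,50],
  [230,0,-240,0,50],
  [230,0,-240,0,50],
  [230,0,-240,0,50],
])

```text
time: 10.7
tool_pos: [0.5826, 0.2237, 0.269]
tcp_rot: [2.365, 2.067, -0.0]
wrist_force: [-0.5, -0.1, 0.5]
width: 0.5
```

```bash
python3 t.py 0.5517 -0.0051 0.0281 82.4; python3 - <<'E'
from h import *
import pickle
for n in ("top","scene"):
    c=bot.read_camera(n); save(c,n+"7.png"); pickle.dump(c,open(n+"7.pkl","wb"))
E
python3 chk.py 7
```

```text
t 10.7 p [0.5826 0.2237 0.269 ] w 0.5 F [-0.52 -0.05  0.52]
[[ 0.134  0.991  0.   ]
 [ 0.991 -0.134 -0.   ]
 [-0.     0.    -1.   ]]
shift mm [-2.308e+02 -1.000e-01  2.410e+02]
tool-frame angle of dir: -0.07925964443035852 turn to put tool x along it: -0.07925964443035852 q [ 3.270e-01  1.480e-01  1.673e+00 -1.000e-03  1.320e+00  4.610e-01]
```

View pics/chk7.png

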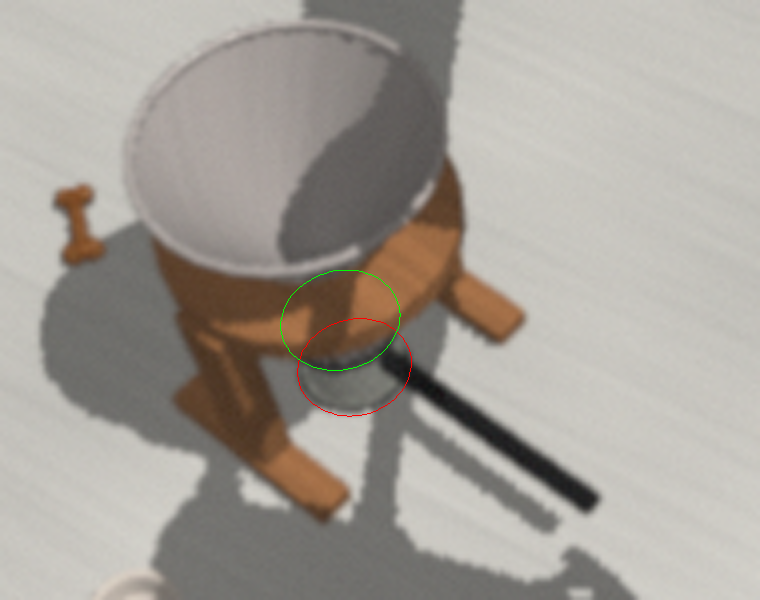

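View pics/top7.png

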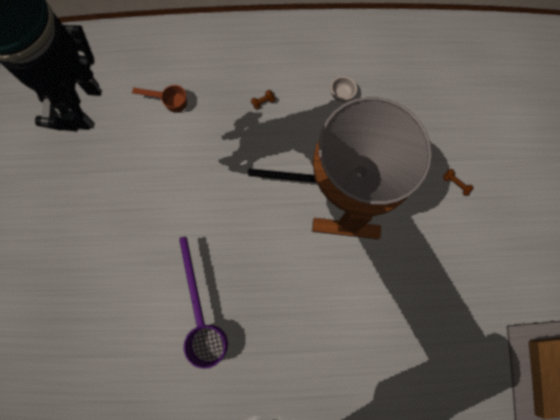

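```bash
python3 - <<'E'
from h import *
import pickle
s=pickle.load(open("scene7.pkl","rb"));t=pickle.load(open("top7.pkl","rb"))
A=onplane(s,[(592+.5)/4-.5+120,(400+.5)/4-.5+120],[(503+.5)/4-.5+120,(368+.5)/4-.5+120],.05)
B=onplane(t,[248.5,312],[172.5,178],.052)
for H in(A,B):
    d=H[0]-H[1]; d/=np.linalg.norm(d); print(H[0].round(4),np.degrees(np.arctan2(d[1],d[0])).round(1)); print("axis",(H[0]-.195*d).round(4))
    d=np.array([.134,.991,0]); print("axis",(H[0]-.195*d).round(4))
s0=pickle.load(open("scene1.pkl","rb"));t0=pickle.load(open("top1.pkl","rb"))
print("scoop/stand px diff", np.abs(t["pixels"][80:115,128:190].astype(int)-t0["pixels"][80:115,128:190]).mean())
E
```

```text
[0.555  0.0189 0.05  ] 82.4
axis [ 0.5292 -0.1744  0.05  ]
axis [ 0.5288 -0.1743  0.05  ]
[0.5508 0.018  0.052 ] 82.8
axis [ 0.5265 -0.1755  0.052 ]
axis [ 0.5246 -0.1753  0.052 ]
scoop/stand px diff 6.1062980030721965
```

```bash
python3 -c "
from workcell import bot
print(bot.finish_job(), bot.read_state()['time'])"
```

```text
the job is handed in; nothing more can be done
the job is handed in; nothing more can be done
```

The clear sieve cup now stands upright on the counter under the funnel, and I have let go of it and handed the job in. I gripped its handle 170 mm out from the cup's axis and slid it along the counter, first sideways into line with the passage, then in between the legs. After release the arm went straight up and away, finishing at about 11 s of the 38 s allowed.

- **Centring:** working back from the handle tip, the scene and top views put the cup's axis at about (0.529, -0.174) and (0.525 to 0.527, -0.175). The spout estimate is (0.5275, -0.1745), so they agree to about 2–3 mm. The two views differ by up to 4 mm in x, because the rim is hidden under the funnel.
- **Stand:** the feet and funnel rim look to be at the same pixels as at the start.
- **Scoop and purple sieve:** by eye both are still where they were. The pixel comparison for the scoop was inconclusive because the exposure changed between pictures, but the arm's path stayed well clear of it.
- **Forces:** the wrist force read under 4 N at every stop.

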